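# Load the reference tile on the indexing stage and hold its index pin out

## Robot

A 7-joint arm with a two-finger parallel gripper is mounted at the origin on a cart in front of the work surface, level with it; the furniture and walls round the work are solid. World frame = base frame: x ahead of the robot, y to its left, z up, the work surface at z = 0. Lengths are in m, angles in rad, forces in N, time in s.
With the tool pointing down it reaches from about 0.4 to 0.85 m from the base axis. Payload 10.4 kg.
Tool frame: the origin (TCP) lies between the finger pads; the fingertips stand 22 mm ahead of it and the grasp point (between the pads) lies 3 mm ahead of it (r.nose_length is the distance from the TCP to the fingertips, in m); z points along the fingers, y is the line along which they close (so a half turn about z gives the same grasp; the last joint's range is limited). The gripper opens to 87 mm and grips with 3 to 60 N. Pads are 19 mm wide; open, the fingers measure 117 mm over their backs; the gripper's body (75 mm by 190 mm) begins 51 mm behind the grasp point.
Start: joints at [1.098, 0.332, -0.065, 1.46, 0.022, 1.35, -0.088], TCP at [0.272, -0.563, 0.245] pointing down, gripper open.
Joint ranges: [-2.6, 2.6], [-0.5, 2.12], [-1.47, 1.34], [0.16, 2.42], [-1.27, 4.41], [0.06, 2.06], [-2.6, 2.6]. Speed limits (rad/s): [2.22, 2.22, 2.79, 2.79, 3.14, 3.14, 3.14].

## Interface

Orientations are given as a unit quaternion [x, y, z, w].
In Python, from bench import readout, cams, r gives the robot as it stands. The module is installed in compiled form; this text tells all that it offers.
- The arm moves only by the tool step_arm, never from a script. Its argument "deltas" is a list that holds one entry, the list of rows, each a list of 7 numbers: the turn, a rotation vector about the tool's x, y, z in rad, then the shift along the tool's x, y, z in m, then the opening in per cent of the stroke, from 0 (shut) to 100 (fully open). A call has 1 to 20 rows; each row is the pose to reach, as a shift and turn from the pose commanded when the call began, along the tool's axes at that moment; what a row does not reach only later rows make up. A row lasts 1/8 s, in which the tool goes at most 62.5 mm and 10.7 degrees, less where a joint would pass 70% of its speed; a pose out of reach is approached as far as the arm can. A call with a gripper value outside its range is refused whole. The fingers move at their own pace and stop on an object; "squeeze" is the grip in N (left out, the last holds). Time passes only in rows, so rows that repeat a pose let the fingers close. It gives the time, the measured TCP pose, the force, the opening and the grip force at its end, in the units of the state.
- readout.read_state(): the state, without advancing time (a new reading comes with each control period).
- cams.camera(name): name is "side" or "top" or "wrist"; returns a dict with "img" (480x640x3 uint8, red, green, blue), "fx", "fy", "cx", "cy" (pixels), "origin" and "rotation" of the camera in the world; the wrist camera has in their place "T_tool_cam" (4x4, takes a point from camera to tool coordinates, whose origin is the TCP and whose axes are the flange's). Camera axes: x right, y up, looking along -z (the intrinsics and any distortion apply to the point x, -y, -z); pixel columns grow to the right and rows downward; lengths in m; the calibration is good to about 2 mm. A picture is of the moment at which its call begins: read the wrist's pose just before it. There is no depth.
- r.close_job(): hands the job in; it is judged then, once.
The state is a dict: "time": time; "joint_positions": joint angles; "joint_vel": joint speeds; "joint_torque": joint torques, N m; "ee_pos": TCP position; "eef_rot": TCP orientation; "ft_force": force on the tool from outside, world axes, zero at the start; "torque": the same for the moment, N m; "width": finger opening in m; "grip_force": force on a finger pad.
Only numpy, scipy, OpenCV 4.12 (cv2) and the standard library are available. Lean on these libraries where they do the work, as an engineer would, in place of code of your own. Each camera call takes 0.05 s, during which the arm holds its last target. There are 200 camera calls.

## Task

Stand the black reference tile upright on one of its short thin edges in the slot on top of the indexing stage, centred along the slot, and let go of it. Then grip the black knob of the stage's spring-loaded index pin, pull it straight back as far as it goes and keep holding it there, clear of its seat hole, so that a colleague can turn the stage: finish while still holding the knob back. Leave the things lying around where they are.

Things in the scene. Friction and masses are not known exactly. Their poses are not given: they have to be found in the camera images.
- gloss_tile: flat black reference tile (dark frame, black glass face), loose, 62 x 88 x 12 mm, about 85 g; origin at the centre of its underside, its x along the 62 mm side, y along the 88 mm side, z out of the glass face. It starts lying flat, glass up, on the tile rest. Either short edge may be the lower one when it stands, and the glass may look either way
- tile_mid (a point): the middle of the tile, 6 mm above the tile's origin along its z
- tile_rest: low grey rest, fixed, 48 x 74 mm, top 30 mm above the table, that carries the tile at the start, so that the tile overhangs it by about 7 mm on every side; origin at the centre of its underside, y along its 74 mm side
- index_stage: aluminium indexing stage, fixed: base plate (x -76 to 50, y +-55 mm, 10 mm high), disc of 84 mm diameter with top at 44 mm, two rails on it that form the slot, and at -x a bracket (x -74 to -50, y +-15 mm, 52 mm high) with a 17 mm collar to x = -84 mm that guides the index pin. Origin on the table under the disc's centre; -x roughly faces the robot. The disc does not turn in this task
- slot_floor (a point): centre of the slot's floor on the disc, 44 mm above the table: the slot is 15 mm wide (stage x), open at both ends, with rails 66 mm long (stage y), 12 mm high, topped by lips that flare outward to 64 mm above the table with a mouth about 24 mm wide. A tile standing in it lies across the pin's axis
- pin_knob (a point): middle of the black cylindrical knob of the index pin, 20 mm diameter, 26 mm long, axis along the stage's x: 34 mm above the table and 99 mm from the disc's centre at the stage's -x side when the pin is in. 2 mm of space to the collar; nothing beside or above it
- index_pin (a joint): how far the index pin is pulled back, m: 0 = seated by its spring, 0.014 = at its stop; it moves along the stage's -x. The pin leaves the seat hole at 0.008. The spring pulls back with 4 N at 0 and about 10 N at 0.014, and shuts the pin if it is let go
- coupon_rack: black slotted block, 46 x 110 x 20 mm, loose, to be left alone; origin under its centre
- tweezers: steel tweezers lying flat, 18 x 120 x 8 mm, loose, to be left alone; origin under their centre
- spare_pot: white pot with green lid, 45 mm diameter, 43 mm high, loose, to be left alone; origin under its centre
- spare_block: brown sanding block, 48 x 85 x 25 mm, loose, to be left alone; origin under its centre

How it is judged:
By the outcome, as a careful person would: the job done as asked, in the order asked, and still so for the second after the job is handed in, while the arm keeps its last pose, push and grip.
It also fails if it takes over 58 s, if anything falls off the work surface, if the arm or the gripper's body presses on something with over 40 N, if the wrist force passes 120 N, or if a joint passes its speed limit or range.

## Working session

There is one attempt and no reset: what is moved stays moved. The work goes in short steps, Python scripts to look and compute and a tool call to move; the robot and the scene stay as the last step left them, time stands still between calls to the robot, and variables do not carry over. Pictures are saved under pics/ and viewed, at most 10 in all, crops included, and the job is handed in when it is done.

Besides the shell and the picture viewer there is one more tool, called by a JSON object that holds its "api" and its "payload", one argument or row to a line. step_arm: Moves the arm, as the interface text tells. Its arguments: {"type":"object","properties":{"deltas":{"type":"array"},"squeeze":{"type":"number"}},"required":["deltas"]}

```bash
mkdir -p pics; python3 - <<'E'
from bench import readout,cams,r
import cv2
for n in("top","side"):
    c=cams.camera(n); cv2.imwrite(f"pics/{n}0.png",c["img"][:,:,::-1])
    print(n,{k:(v if k!="img" else 0) for k,v in c.items()})
s=readout.read_state();print(s)
c=cams.camera("wrist");print({k:v for k,v in c.items() if k!="img"})
E
```

```text
top {'img': 0, 'fx': 463.5443067133891, 'fy': 463.5443067133891, 'cx': 321.2983349248568, 'cy': 242.59403568151305, 'origin': array([ 0.35463796, -0.10328494,  1.07169176]), 'rotation': array([ 0.06281376, -0.07272152, -0.69756228,  0.71005132])}
side {'img': 0, 'fx': 469.0553726530753, 'fy': 469.0553726530753, 'cx': 320.1859682452953, 'cy': 233.78191585842032, 'origin': array([ 0.35836811, -1.08717743,  0.60002199]), 'rotation': array([ 0.51107332, -0.05103907, -0.06367623,  0.85565438])}
{'time': 0.1, 'joint_positions': array([ 1.09839898,  0.3328555 , -0.06468395,  1.46085802,  0.02155924,
        1.34990575, -0.08849335]), 'joint_vel': array([-5.31166827e-04,  3.94727201e-04, -1.42327818e-05, -2.95124979e-03,
       -6.15717350e-04, -1.66329520e-03,  8.14126059e-04]), 'joint_torque': array([ 2.59103683e-03, -6.24547505e+01,  2.52214365e-02, -3.90718603e+01,
       -6.14762306e-02,  3.66222288e-02,  8.54393761e-05]), 'ee_pos': array([ 0.27159974, -0.56254304,  0.24380386]), 'eef_rot': array([ 9.74816297e-01,  2.23008392e-01, -1.60888519e-04, -6.47041811e-04]), 'ft_force': array([-0.21237699, -0.0331634 ,  0.46998816]), 'torque': array([ 0.04170282, -0.01871636, -0.0029115 ]), 'grip_force': 0.0, 'width': 0.08687017015354036}
{'fx': 429.63801941986674, 'fy': 429.63801941986674, 'cx': 316.9143704404692, 'cy': 236.95534425894078, 'T_tool_cam': array([[-1.35644681e-03,  9.64780848e-01,  2.63051469e-01,
         7.24766909e-02],
       [ 9.99998977e-01,  1.42789143e-03, -8.04286730e-05,
         5.76620741e-04],
       [-4.53204981e-04,  2.63051091e-01, -9.64781798e-01,
        -1.39048365e-01],
       [ 0.00000000e+00,  0.00000000e+00,  0.00000000e+00,
         1.00000000e+00]])}
```

View pics/top0.png

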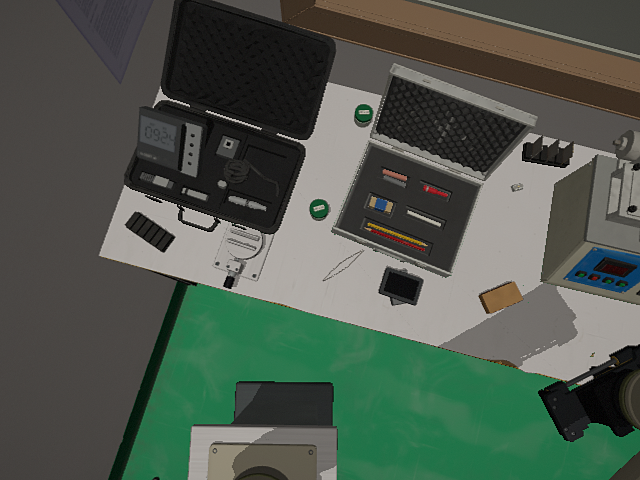

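View pics/side0.png

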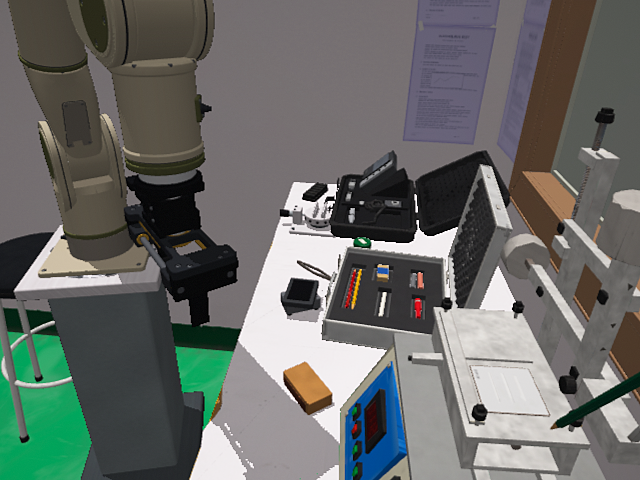

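The top view shows the tile at about (402,286), the stage disc at (243,242), the knob at (229,282), tweezers at (343,265) and the rack at (150,231). The side view shows the tile at (300,293) and the stage at (310,215). Next I'll cast rays for rough poses.

```bash
cat > h.py <<'E'
import numpy as np,cv2
from scipy.spatial.transform import Rotation as R
from bench import readout,cams,r
def cam(n):
    s=readout.read_state(); c=cams.camera(n)
    if n=="wrist":
        T=c["T_tool_cam"]; Rt=R.from_quat(s["eef_rot"]).as_matrix()
        c["o"]=s["ee_pos"]+Rt@T[:3,3]; c["R"]=Rt@T[:3,:3]
    else: c["o"]=np.array(c["origin"]); c["R"]=R.from_quat(c["rotation"]).as_matrix()
    return c
def ray(c,uv):
    uv=np.atleast_2d(uv).astype(float)
    d=np.c_[(uv[:,0]-c["cx"])/c["fx"],-(uv[:,1]-c["cy"])/c["fy"],-np.ones(len(uv))]
    return d@c["R"].T
def plane(c,uv,z):
    d=ray(c,uv); return c["o"]+d*((z-c["o"][2])/d[:,2])[:,None]
def proj(c,P):
    p=(np.atleast_2d(P)-c["o"])@c["R"]
    return np.c_[c["cx"]+c["fx"]*p[:,0]/-p[:,2],c["cy"]-c["fy"]*p[:,1]/-p[:,2]]
def save(c,name,crop=None,k=1):
    im=c["img"][:,:,::-1]
    if crop: a,b,w,h=crop; im=im[b:b+h,a:a+w]
    cv2.imwrite("pics/"+name,cv2.resize(im,None,fx=k,fy=k,interpolation=cv2.INTER_CUBIC))
E
python3 - <<'E'
from h import *
c=cam("top")
for n,uv,z in [("tile",(402,286),.042),("disc",(243,242),.05),("knob",(229,282),.034)]: print(n,plane(c,uv,z))
g=cv2.cvtColor(c["img"],cv2.COLOR_RGB2GRAY)
m=np.zeros_like(g); m[255:320,370:440]=(g[255:320,370:440]<110)*255
k,_=cv2.findContours(m,0,2); k=max(k,key=cv2.contourArea); rc=cv2.minAreaRect(k); B=plane(c,cv2.boxPoints(rc),.042)
print(rc,B,np.linalg.norm(np.diff(B,axis=0),axis=1))
a=c["img"][200:320,100:280]; b=c["img"][235:325,350:470]
cv2.imwrite("pics/a.png",np.hstack([cv2.resize(a[:,:,::-1],None,fx=3,fy=3),np.zeros((360,0,3),np.uint8)]))
E
```

```text
tile [[ 0.45983979 -0.29759608  0.042     ]]
disc [[0.55132796 0.05936682 0.05      ]]
knob [[0.46271134 0.08873326 0.034     ]]
((400.0459289550781, 287.4757080078125), (40.65737533569336, 38.23116683959961), 17.10272979736328) [[ 0.42826042 -0.23712     0.042     ]
 [ 0.51046639 -0.26292917  0.042     ]
 [ 0.48501985 -0.34989931  0.042     ]
 [ 0.4034978  -0.32285161  0.042     ]] [0.08616226 0.09061639 0.08589193]
```

View pics/a.png

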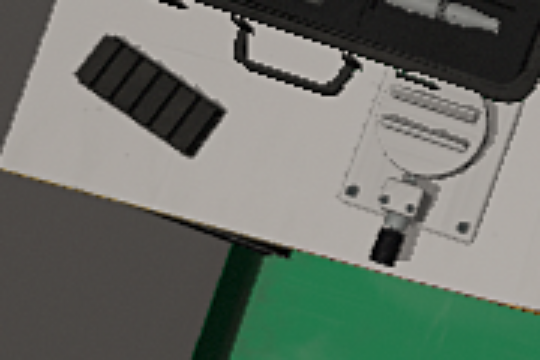

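Crop: the rack, the case handle close behind the disc, and the knob at (229,282) near the front edge. I'll move above the tile to measure it with the wrist camera.

{"api": "step_arm", "payload": {
  "deltas": [
    [[0,0,0,0.057,-0.031,0,100],[0,0,0,0.113,-0.062,0,100],[0,0,0,0.17,-0.093,0,100],[0,0,0,0.227,-0.124,0,100],[0,0,0,0.284,-0.155,0,100],[0,0,0,0.284,-0.155,0,100],[0,0,0,0.284,-0.155,0,100],[0,0,0,0.284,-0.155,0,100]]
  ]
}}

```text
time: 1.2
ee_pos: [0.459, -0.3016, 0.2444]
eef_rot: [0.975, 0.222, -0.0, 0.0]
ft_force: [-1.0, -0.1, -0.8]
width: 0.0871
grip_force: 0.0
```

```bash
python3 - <<'E'
from h import *
c=cam("wrist");save(c,"w1.png");s=readout.read_state();print(s["ee_pos"],s["joint_positions"],c["o"])
E
```

```text
[ 0.4589631  -0.30160514  0.2444345 ] [ 0.73883072  0.1805443  -0.271755    1.65300866  0.05043017  1.31505809
 -0.66553246] [ 0.52467431 -0.2706721   0.38342323]
```

View pics/w1.png

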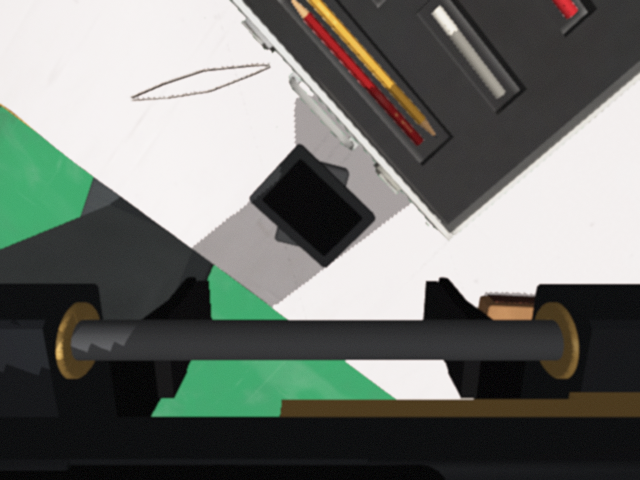

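```bash
python3 - <<'E'
from h import *
c=cam("wrist");t=cam("top");s=cam("side")
def tri(L):
    A=np.zeros((3,3));b=np.zeros(3)
    for cc,uv in L:
        d=ray(cc,uv)[0];d/=np.linalg.norm(d);M=np.eye(3)-np.outer(d,d);A+=M;b+=M@cc["o"]
    return np.linalg.solve(A,b)
print("case corner w+t",tri([(c,(448,232)),(t,(448,275))]))
g=cv2.cvtColor(c["img"],cv2.COLOR_RGB2GRAY)
sub=g[140:275,240:385]
for th in (50,60,70):
    m=(sub<th).astype(np.uint8)*255
    k,_=cv2.findContours(m,0,2); k=max(k,key=cv2.contourArea); rc=cv2.minAreaRect(k+np.array([240,140])); B=plane(c,cv2.boxPoints(rc),.042)
    print(th,rc,np.linalg.norm(np.diff(B,axis=0),axis=1),B.mean(0)); 
print(B)
cs=save(c,"w1c.png",(235,60,230,220),3)
E
```

```text
case corner w+t [ 0.48875659 -0.40664997  0.03407483]
50 ((316.6241149902344, 203.11033630371094), (105.38472747802734, 87.36384582519531), 41.633541107177734) [0.06954927 0.08387709 0.07271373] [ 0.46499914 -0.29944368  0.042     ]
60 ((315.7113037109375, 203.86036682128906), (106.27305603027344, 90.97710418701172), 42.51044845581055) [0.07244231 0.08459256 0.07582648] [ 0.46405752 -0.29904556  0.042     ]
70 ((313.6239318847656, 206.30517578125), (106.6571044921875, 97.59185791015625), 41.92254638671875) [0.07796951 0.08487021 0.08159625] [ 0.46140234 -0.29835986  0.042     ]
[[ 0.43688424 -0.24518924  0.042     ]
 [ 0.51129603 -0.26847293  0.042     ]
 [ 0.48820346 -0.35014107  0.042     ]
 [ 0.40922563 -0.32963619  0.042     ]]
```

View pics/w1c.png

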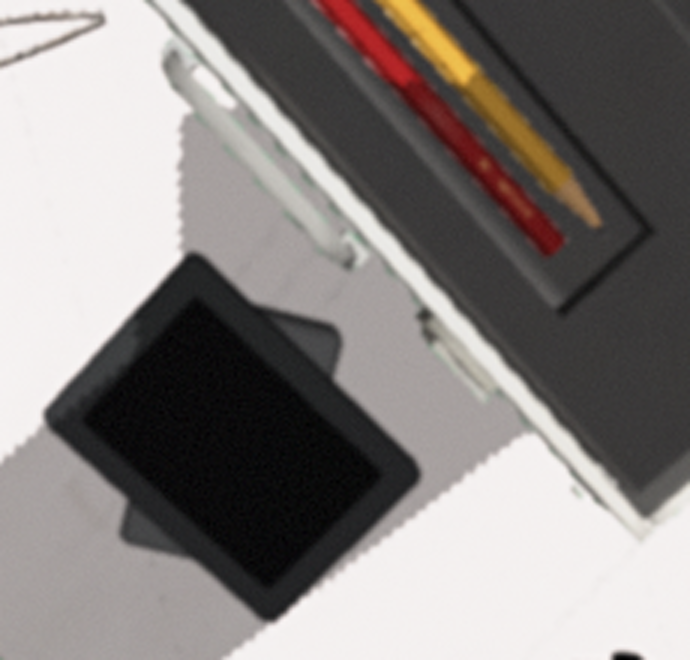

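The crop shows the tile (corners near (190,255), (417,472), (270,618), (48,412) in the crop). The rest is turned under it and sticks out at the middle of both long sides, and the case handle is nearby. I'll measure the tile axes and fit a small kinematic model to check reach for the tilt.

```bash
cat > kin.py <<'E'
import numpy as np
from scipy.spatial.transform import Rotation as R
Q=[[1.09839898,0.3328555,-0.06468395,1.46085802,0.02155924,1.34990575,-0.08849335],[0.73883072,0.1805443,-0.271755,1.65300866,0.05043017,1.31505809,-0.66553246]]
P=[[0.27159974,-0.56254304,0.24380386],[0.4589631,-0.30160514,0.2444345]]
def fk(q,p,psi=None):
    h,L1,L2,L3,a,b=p
    Rz=lambda t:R.from_euler('z',-t); Ry=lambda t:R.from_euler('y',t)
    A=Rz(q[0])*Ry(q[1]);x=np.array([0,0,h])+A.apply([0,0,L1])
    A=A*Rz(q[2]);x=x+A.apply([a,0,0]);A=A*Ry(q[3]);x=x+A.apply([-a,0,L2])
    A=A*Rz(q[4]); A=A*Ry(q[5]);x=x+A.apply([b,0,L3]); A=A*Rz(q[6])
    return x,A
E
python3 - <<'E'
from h import *
from kin import *
from scipy.optimize import least_squares
E=[R.from_quat([.97481630,.22300839,-.00016,-.000647]),R.from_quat([.975,.222,0,0])]
f=lambda p:np.concatenate([fk(Q[i],p)[0]-P[i] for i in(0,1)])
for a0 in(0,.05):
    s=least_squares(f,[.3,.4,.4,.3,a0,a0]);print(s.x,s.cost,abs(s.fun).max())
for i in(0,1):
    A=fk(Q[i],s.x)[1]; print((A.inv()*E[i]).as_rotvec())
s=readout.read_state();print(s["ee_pos"],s["eef_rot"])
c=cam("wrist")
K=np.array([[190,255],[417,472],[270,618],[48,412]])/3+[235,60]-1/3
B=plane(c,K,.042);print(B,np.linalg.norm(np.roll(B,-1,0)-B,axis=1),B.mean(0))
y=(B[0]-B[1]+B[3]-B[2]);print("e' az",np.degrees(np.arctan2(y[1],y[0])))
x=(B[0]-B[3]+B[1]-B[2]);print("x az",np.degrees(np.arctan2(x[1],x[0])))
E
```

```text
[-104.21831552    0.25386207    9.09339918 -104.85671017    2.08777722
   10.90353078] 1.7534619260134375e-24 1.7338630531327226e-12
[-104.21831552    0.25386207    9.09339918 -104.85671017    2.08777722
   10.90353078] 2.2353211952667766e-25 6.67771393736416e-13
[-1.72417740e-06  9.69951355e-07  1.57079633e+00]
[-3.22282606e-04  5.96325133e-04  1.56980308e+00]
[ 0.45946858 -0.30084173  0.24451173] [ 9.75031603e-01  2.22066114e-01 -7.68333566e-05  8.97569711e-05]
[[ 0.50189941 -0.26493485  0.042     ]
 [ 0.47621198 -0.34475945  0.042     ]
 [ 0.42137147 -0.32702508  0.042     ]
 [ 0.44813087 -0.24797963  0.042     ]] [0.08385589 0.0576367  0.08345207 0.0563785 ] [ 0.46190343 -0.29617475  0.042     ]
e' az 71.73069924755318
x az -17.71341521343737
```

```bash
python3 - <<'E'
from kin import *
from scipy.optimize import least_squares
f=lambda p:np.r_[np.concatenate([fk(Q[i],p)[0]-P[i] for i in(0,1)])*1000,(np.array(p)-[.3,.4,.4,.25,0,0])*.3*np.array([1,1,1,1,10,10])]
p=least_squares(f,[.3,.4,.4,.3,0,0]).x;print(p,f(p)[:6])
lo=np.array([-2.6,-.5,-1.47,.16,-1.27,.06,-2.6]);hi=np.array([2.6,2.12,1.34,2.42,4.41,2.06,2.6])
C=R.from_euler('z',np.pi/2)
def tool(azx,tilt): # x az when down, tilt about tool y raising x
    return R.from_matrix(np.array([[np.cos(azx),np.sin(azx),0],[np.sin(azx),-np.cos(azx),0],[0,0,-1]]).T)*R.from_euler('y',-tilt)
def ik(x,A,q0):
    g=lambda q:np.r_[(fk(q,p)[0]-x)*5,((fk(q,p)[1]*C).inv()*A).as_rotvec(),.002*(q-q0)]
    s=least_squares(g,np.clip(q0,lo+.01,hi-.01),bounds=(lo,hi));return s.x,np.abs(s.fun[:6]).max()
rng=np.random.default_rng(0)
d=np.radians
def sols(x,A,n=25):
    out=[]
    for _ in range(n):
        q,e=ik(x,A,rng.uniform(lo,hi))
        if e<.01: out.append(q)
    return out
for nm,x,az,t in [("G",[.4715,-.2667,.039],72,0)]+[("S%d"%t,[.55-.02,.06,.115],-18,t) for t in(90,75,60,45,30)]+[("G%d"%t,[.4715,-.2667,.039],72,t) for t in(-15,-30,-45,-60)]:
    o=sols(np.array(x),tool(d(az),d(t)));print(nm,len(o));[print("   ",q.round(2)) for q in o[:4]]
E
```

```text
[-16.72113161   0.60219657   4.52651253 -16.77834263   0.93456932
   5.09972304] [20.25219315 10.54172722 -1.65750849 -3.05086416 -3.27170368  1.65904039]
G 15
    [ 0.22  1.53 -1.47  0.47  1.46  1.56 -0.56]
    [ 0.63  1.03  0.37  0.68 -0.32  1.47  0.54]
    [-0.03  0.17  0.99  1.8  -0.15  1.25  0.68]
    [ 0.96  0.18 -0.89  1.77  0.15  1.26 -0.28]
S90 0
S75 0
S60 0
S45 0
S30 0
G-15 0
G-30 0
G-45 0
G-60 0
```

{"api": "step_arm", "payload": {
  "deltas": [
    [[0,0,-0.18,0.026,-0.025,0,100],[0,0,-0.36,0.026,-0.025,0,100],[0,0,-0.54,0.026,-0.025,0,100],[0,0,-0.72,0.026,-0.025,0,100],[0,0,-0.808,0.026,-0.025,0,100],[0,0,-0.808,0.026,-0.025,0,100],[0,0,-0.808,0.026,-0.025,0,100]]
  ]
}}

```text
time: 2.33
ee_pos: [0.4726, -0.2662, 0.2446]
eef_rot: [0.809, 0.587, -0.0, 0.0]
ft_force: [-0.6, 0.8, 0.2]
width: 0.0871
grip_force: 0.0
```

```bash
cat > rec.py <<'E'
from bench import readout
import json
s=readout.read_state()
open("log.jsonl","a").write(json.dumps([list(map(float,s[k])) for k in("joint_positions","ee_pos","eef_rot")])+"\n")
print(s["joint_positions"].round(3),s["ee_pos"].round(4),s["eef_rot"].round(4),s["time"])
E
python3 rec.py
```

```text
[ 0.754  0.173 -0.364  1.666  0.064  1.314  0.064] [ 0.4726 -0.2662  0.2446] [ 8.094e-01  5.873e-01 -0.000e+00  1.000e-04] 2.325
```

{"api": "step_arm", "payload": {
  "deltas": [
    [[0,-0.17,0,0,0,0,100],[0,-0.34,0,0,0,0,100],[0,-0.51,0,0,0,0,100],[0,-0.68,0,0,0,0,100],[0,-0.85,0,0,0,0,100],[0,-0.85,0,0,0,0,100]]
  ]
}}

```text
time: 3.08
ee_pos: [0.4732, -0.2636, 0.2424]
eef_rot: [0.735, 0.538, -0.334, 0.242]
ft_force: [-1.3, -0.5, 0.1]
width: 0.0871
grip_force: 0.0
```

```bash
python3 rec.py
```

```text
[ 0.344  0.296 -0.436  1.78   0.881  1.559 -0.638] [ 0.4732 -0.2636  0.2424] [ 0.7354  0.5381 -0.3335  0.2416] 3.075
```

{"api": "step_arm", "payload": {
  "deltas": [
    [[0,0.17,0,0,0,0,100],[0,0.34,0,0,0,0,100],[0,0.51,0,0,0,0,100],[0,0.68,0,0,0,0,100],[0,0.85,0,0,0,0,100],[0,1.02,0,0,0,0,100],[0,1.19,0,0,0,0,100],[0,1.36,0,0,0,0,100],[0,1.36,0,0,0,0,100]]
  ]
}}

```text
time: 4.2
ee_pos: [0.4713, -0.2709, 0.2444]
eef_rot: [0.785, 0.566, 0.206, -0.147]
ft_force: [-0.1, 0.1, -0.6]
width: 0.0871
grip_force: 0.0
```

```bash
python3 rec.py; python3 - <<'E'
from kin import *
import json
from scipy.optimize import least_squares
D=[json.loads(l) for l in open("log.jsonl")]
q=Q+[d[0] for d in D];P=P+[d[1] for d in D]
def fk2(q,p):
    h,L1,L2,L3,a,a2,b,bx,by=p
    Rz=lambda t:R.from_euler('z',-t); Ry=lambda t:R.from_euler('y',t)
    A=Rz(q[0]);x=np.array([0,0,h])+A.apply([bx,by,0]);A=A*Ry(q[1]);x=x+A.apply([a,0,L1])
    A=A*Rz(q[2]);A=A*Ry(q[3]);x=x+A.apply([a2,0,L2])
    A=A*Rz(q[4]); A=A*Ry(q[5]);x=x+A.apply([b,0,L3]); A=A*Rz(q[6])
    return x,A
for free in ([0,1,2,3],[0,1,2,3,6],[0,1,2,3,4,5],[0,1,2,3,4,5,6],[0,1,2,3,4,5,6,7,8]):
    def full(v):
        p=np.zeros(9);p[free]=v;return p
    f=lambda v:np.concatenate([fk2(q[i],full(v))[0]-P[i] for i in range(len(q))])
    s=least_squares(f,np.r_[.3,.4,.4,.3,np.zeros(len(free)-4)]);print(s.x.round(4),abs(s.fun).max())
for d in D: print(((fk2(d[0],np.zeros(9))[1]*R.from_euler('z',np.pi/2)).inv()*R.from_quat(d[2])).magnitude())
E
```

```text
[ 0.985  0.315 -0.332  1.584 -0.382  1.445  0.422] [ 0.4713 -0.2709  0.2444] [ 0.785   0.5656  0.2057 -0.1465] 4.2
[-0.0247  0.7176  0.4149  0.3305] 0.04236875230190562
[-0.029   0.715   0.3289  0.3391 -0.0848] 0.04240405695562688
[0.2486 0.4507 0.3666 0.3133 0.1244 0.0148] 0.030664682118519915
[ 0.2397  0.4552  0.3239  0.3182  0.1214  0.0137 -0.0432] 0.030911297685498496
[ 2.554e-01  4.245e-01  4.896e-01  3.301e-01  5.400e-03 -2.720e-02
  4.000e-04 -0.000e+00 -4.490e-02] 0.0014779363941677115
3.2565274794576185e-16
7.636567207590428e-16
4.775753905553117e-16
```

```bash
cat > kin2.py <<'E'
import numpy as np,json
from kin import Q,P,R
from scipy.optimize import least_squares
D=[json.loads(l) for l in open("log.jsonl")]
Qs=Q+[d[0] for d in D];Ps=P+[d[1] for d in D]
C=R.from_euler('z',np.pi/2)
def fk(q,p):
    h,L1,L2,L3,a,a2,b,y1,y2,y3=p
    Rz=lambda t:R.from_euler('z',-t); Ry=lambda t:R.from_euler('y',t)
    A=Rz(q[0])*Ry(q[1]);x=np.array([0,0,h])+A.apply([a,y1,L1])
    A=A*Rz(q[2])*Ry(q[3]);x=x+A.apply([a2,y2,L2])
    A=A*Rz(q[4])*Ry(q[5]);x=x+A.apply([b,y3,L3]);return x,A*Rz(q[6])*C
p0=np.array([.26,.42,.45,.32,0,0,0,-.04,0,0])
f=lambda p:np.r_[np.concatenate([fk(q,p)[0]-x for q,x in zip(Qs,Ps)])*1000,(p-p0)*5]
p=least_squares(f,p0).x
lo=np.array([-2.6,-.5,-1.47,.16,-1.27,.06,-2.6]);hi=np.array([2.6,2.12,1.34,2.42,4.41,2.06,2.6])
d=np.radians
def tool(azx,tilt):
    a=d(azx);return R.from_matrix(np.array([[np.cos(a),np.sin(a),0],[np.sin(a),-np.cos(a),0],[0,0,-1]]).T)*R.from_euler('y',-d(tilt))
def ik(x,A,q0,w=.002):
    g=lambda q:np.r_[(fk(q,p)[0]-x)*5,((fk(q,p)[1]).inv()*A).as_rotvec(),w*(q-q0)]
    s=least_squares(g,np.clip(q0,lo+.01,hi-.01),bounds=(lo,hi));return s.x,np.abs(s.fun[:6]).max()
E
python3 - <<'E'
from kin2 import *
print(p.round(4),abs(f(p)[:15]).max())
def run(nm,path,q):
    print(nm)
    for x,az,t in path:
        q,e=ik(np.array(x),tool(az,t),q);print("  ",x,az,t,q.round(2),"err %.3f"%e)
    return q
q=np.array(Qs[2])
G=[.472,-.266,.2]
for T in (90,70,50):
  run("tilt%d"%T,[(G,72,0),([.45,-.2,.25],72,T/2),([.42,-.15,.25],50,T),([.40,-.05,.25],20,T),([.40,.0,.25],-18,T),([.45,.09,.2],-18,T),([.53,.066,.12],-18,T)],q)
E
```

```text
[ 2.582e-01  4.484e-01  4.900e-01  3.299e-01  0.000e+00 -2.000e-04
 -0.000e+00 -2.190e-02 -2.340e-02 -4.000e-04] 0.010411116196318293
tilt90
   [0.472, -0.266, 0.2] 72 0 [ 0.75  0.2  -0.36  1.73  0.08  1.23  0.05] err 0.000
   [0.45, -0.2, 0.25] 72 45.0 [ 0.31  0.22 -0.49  1.82  0.77  1.59 -0.68] err 0.000
   [0.42, -0.15, 0.25] 50 90 [-0.47  0.74  0.31  1.66  0.72  2.06 -0.92] err 0.000
   [0.4, -0.05, 0.25] 20 90 [-0.97  1.38  1.34  1.56  0.04  2.06 -0.28] err 0.163
   [0.4, 0.0, 0.25] -18 90 [ 0.88  1.09 -1.13  1.5  -0.18  2.06 -2.6 ] err 0.256
   [0.45, 0.09, 0.2] -18 90 [ 0.61  1.18 -1.02  1.33 -0.21  2.06 -2.6 ] err 0.173
   [0.53, 0.066, 0.12] -18 90 [ 0.56  1.33 -0.99  1.11 -0.09  2.06 -2.59] err 0.265
tilt70
   [0.472, -0.266, 0.2] 72 0 [ 0.75  0.2  -0.36  1.73  0.08  1.23  0.05] err 0.000
   [0.45, -0.2, 0.25] 72 35.0 [ 0.42  0.15 -0.51  1.81  0.63  1.49 -0.56] err 0.000
   [0.42, -0.15, 0.25] 50 70 [-0.01  0.54 -0.26  1.65  0.75  2.06 -1.07] err 0.000
   [0.4, -0.05, 0.25] 20 70 [-0.9   1.02  1.21  1.54 -0.07  2.06 -0.62] err 0.054
   [0.4, 0.0, 0.25] -18 70 [ 0.72  0.78 -0.92  1.48 -0.09  2.06 -2.29] err 0.110
   [0.45, 0.09, 0.2] -18 70 [ 0.5   0.98 -0.91  1.31 -0.09  2.06 -2.43] err 0.040
   [0.53, 0.066, 0.12] -18 70 [ 0.31  1.07 -0.6   1.09 -0.11  2.06 -2.22] err 0.092
tilt50
   [0.472, -0.266, 0.2] 72 0 [ 0.75  0.2  -0.36  1.73  0.08  1.23  0.05] err 0.000
   [0.45, -0.2, 0.25] 72 25.0 [ 0.52  0.1  -0.5   1.8   0.47  1.41 -0.41] err 0.000
   [0.42, -0.15, 0.25] 50 50 [ 0.21  0.37 -0.44  1.69  0.64  1.87 -1.01] err 0.000
   [0.4, -0.05, 0.25] 20 50 [ 0.15  0.47 -0.37  1.54  0.26  2.04 -1.47] err 0.000
   [0.4, 0.0, 0.25] -18 50 [ 0.24  0.47 -0.25  1.53 -0.17  1.99 -1.92] err 0.000
   [0.45, 0.09, 0.2] -18 50 [ 0.11  0.61 -0.28  1.43 -0.23  1.91 -2.06] err 0.000
   [0.53, 0.066, 0.12] -18 50 [ 0.1   0.85 -0.24  1.2  -0.17  1.91 -2.01] err 0.000
```

```bash
sed -i "s/R.from_euler('y',-d(tilt))/R.from_euler('y',d(tilt))/" kin2.py; python3 - <<'E'
from kin2 import *
rng=np.random.default_rng(1)
def sols(x,A,n=30):
    o=[]
    for _ in range(n):
        q,e=ik(np.array(x),A,rng.uniform(lo,hi))
        if e<.003 and not any(abs(q-k).max()<.5 for k in o): o.append(q)
    return o
for nm,x,az,ts in [("S",[.53,.066,.12],-18,(90,75,60,45)),("G72",[.472,-.266,.045],72,(0,-15,-30,-45)),("G-108",[.452,-.326,.045],-108,(0,-15,-30,-45))]:
    for t in ts:
        o=sols(x,tool(az,t));print(nm,t,len(o));[print("   ",q.round(2)) for q in o[:5]]
E
```

```text
S 90 0
S 75 0
S 60 0
S 45 0
G72 0 4
    [ 0.55  0.36 -0.14  1.88  0.06  0.91  0.07]
    [ 1.21  0.55 -0.95  1.85  0.52  1.02 -0.27]
    [ 1.48  0.99 -1.47  1.84  1.02  1.34 -0.57]
    [ 0.05  0.38  0.45  1.91 -0.21  0.9   0.28]
G72 -15 3
    [ 1.34  1.   -1.47  1.87  1.23  1.51 -0.78]
    [-0.29  0.42  0.66  1.95  0.01  0.85  0.  ]
    [ 0.54  0.37 -0.31  1.9   0.46  0.95 -0.35]
G72 -30 4
    [ 0.59  0.47 -0.54  1.9   0.84  1.15 -0.72]
    [ 1.01  0.72 -1.11  1.88  1.14  1.42 -0.87]
    [-0.16  0.42  0.32  1.94  0.48  0.95 -0.48]
    [-0.78  0.78  1.16  1.97 -0.24  0.85  0.1 ]
G72 -45 5
    [-0.94  1.14  1.29  1.95 -0.37  0.9   0.1 ]
    [ 1.02  1.25 -1.44  1.86  1.66  2.06 -1.04]
    [ 0.14  0.53 -0.17  1.9   0.89  1.23 -0.87]
    [ 0.57  0.63 -0.69  1.88  1.11  1.43 -0.97]
    [-0.59  0.64  0.72  1.94  0.43  0.96 -0.55]
G-108 0 2
    [-0.06  0.47  0.74  1.88 -0.39  0.94 -2.6 ]
    [-0.4   0.84  1.29  1.89 -0.9   1.16 -2.22]
G-108 -15 2
    [-0.05  0.68  0.98  1.8  -0.83  1.23 -2.2 ]
    [ 0.66  0.46  0.03  1.77 -0.3   1.04 -2.6 ]
G-108 -30 2
    [ 0.09  0.85  1.02  1.71 -1.07  1.53 -2.01]
    [ 0.9   0.58 -0.12  1.67 -0.43  1.19 -2.45]
G-108 -45 2
    [ 1.27  0.78 -0.51  1.54 -0.33  1.32 -2.49]
    [ 0.45  0.82  0.63  1.6  -0.98  1.61 -2.04]
```

```bash
python3 - <<'E'
from kin2 import *
rng=np.random.default_rng(1)
gp=np.array([.551,.06,.119])
for az in(-18,162):
  for t in(-75,-60,-45,-30,-15,0,15,30,45,60,75):
    A=tool(az,t);x=gp-A.apply([0,0,.003]);o=[]
    for _ in range(16):
        q,e=ik(x,A,rng.uniform(lo,hi))
        if e<.003 and not any(abs(q-k).max()<.6 for k in o): o.append(q)
    print(az,t,"z",A.apply([0,0,1]).round(2),len(o),[k.round(2).tolist() for k in o[:2]])
E
```

```text
-18 -75 z [-0.92  0.3  -0.26] 0 []
-18 -60 z [-0.82  0.27 -0.5 ] 0 []
-18 -45 z [-0.67  0.22 -0.71] 3 [[-0.26, 0.86, 0.38, 1.2, -0.45, 1.91, -1.75], [0.33, 0.93, -0.68, 1.15, 0.1, 1.88, -2.2]]
-18 -30 z [-0.48  0.15 -0.87] 3 [[-0.1, 0.63, 0.03, 1.38, -0.21, 1.61, -1.91], [-0.59, 0.78, 0.81, 1.42, -0.59, 1.71, -1.6]]
-18 -15 z [-0.25  0.08 -0.97] 3 [[0.46, 0.58, -0.8, 1.55, 0.26, 1.39, -2.25], [-0.95, 0.85, 1.26, 1.63, -0.8, 1.56, -1.43]]
-18 0 z [ 0.  0. -1.] 2 [[0.22, 0.32, -0.47, 1.77, 0.16, 1.09, -2.2], [-0.47, 0.28, 0.33, 1.81, -0.1, 1.06, -1.99]]
-18 15 z [ 0.25 -0.08 -0.97] 4 [[0.79, 0.37, -1.21, 1.95, 0.64, 0.93, -2.6], [-0.39, 0.13, 0.11, 2.01, 0.18, 0.79, -2.27]]
-18 30 z [ 0.48 -0.15 -0.87] 0 []
-18 45 z [ 0.67 -0.22 -0.71] 0 []
-18 60 z [ 0.82 -0.27 -0.5 ] 1 [[0.55, 0.35, -1.2, 2.42, 1.9, 1.06, 2.34]]
-18 75 z [ 0.92 -0.3  -0.26] 0 []
162 -75 z [ 0.92 -0.3  -0.26] 0 []
162 -60 z [ 0.82 -0.27 -0.5 ] 1 [[0.77, 0.7, -1.47, 2.42, 2.03, 1.34, -0.64]]
162 -45 z [ 0.67 -0.22 -0.71] 3 [[0.91, 0.33, -1.47, 2.3, 1.51, 0.83, -0.35], [-0.65, 0.01, 0.14, 2.36, 1.29, 0.57, -0.33]]
162 -30 z [ 0.48 -0.15 -0.87] 3 [[0.97, 0.38, -1.47, 2.14, 1.07, 0.84, 0.13], [-1.7, -0.03, 1.34, 2.23, 0.65, 0.59, 0.42]]
162 -15 z [ 0.25 -0.08 -0.97] 2 [[-0.48, 0.13, 0.22, 2.01, 0.16, 0.79, 0.89], [0.73, 0.33, -1.13, 1.95, 0.59, 0.91, 0.58]]
162 0 z [ 0.  0. -1.] 3 [[-0.98, 0.41, 0.97, 1.84, -0.38, 1.09, 1.38], [-0.48, 0.28, 0.34, 1.81, -0.11, 1.06, 1.15]]
162 15 z [-0.25  0.08 -0.97] 3 [[0.77, 1.02, -1.47, 1.54, 0.79, 1.63, 0.53], [0.03, 0.46, -0.21, 1.58, -0.03, 1.34, 1.11]]
162 30 z [-0.48  0.15 -0.87] 2 [[0.02, 0.64, -0.15, 1.38, -0.12, 1.61, 1.16], [0.43, 0.78, -0.79, 1.35, 0.22, 1.65, 0.9]]
162 45 z [-0.67  0.22 -0.71] 3 [[0.58, 1.31, -1.45, 1.13, 0.64, 2.06, 0.55], [0.37, 0.96, -0.76, 1.15, 0.16, 1.89, 0.9]]
162 60 z [-0.82  0.27 -0.5 ] 0 []
162 75 z [-0.92  0.3  -0.26] 0 []
```

```bash
python3 - <<'E'
from h import *
t=cam("top");s=cam("side")
f=lambda c,x,y,w,h,k:cv2.resize(c["img"][y:y+h,x:x+w,::-1],None,fx=k,fy=k,interpolation=cv2.INTER_CUBIC)
im=np.zeros((600,800,3),np.uint8)
im[:300,:400]=f(t,375,225,100,75,4);im[:300,400:]=f(s,270,240,100,75,4)
im[300:,:400]=f(t,200,215,100,75,4);im[300:,400:]=f(s,275,195,100,75,4)
cv2.imwrite("pics/comp.png",im)
E
```

```text
(no output)
```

View pics/comp.png

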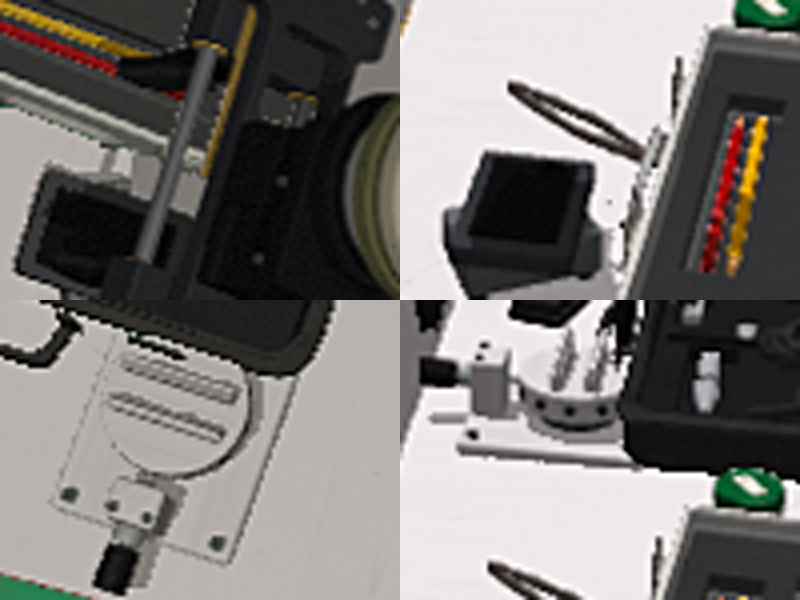

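The composite shows the white case rim close to the tile, the stage slot across the pin axis, and the black case corner right behind the disc, with both cases low. I'll check an over-the-far-side plan: grip with the tool tilted −42° and place at +48°.

```bash
python3 - <<'E'
from kin2 import *
from bench import readout
q=readout.read_state()["joint_positions"]
c=np.array([.4619,-.2962,.036]);g=np.array([np.cos(d(72)),np.sin(d(72)),0])
gp=c+.034*g; off=np.array([0,0,.010])
S=np.array([.551,.06,.122])
def P(x,az,t):A=tool(az,t);return x-A.apply(off),A
for tg in(-45,-42,-40,-38):
  qq=q;print(tg)
  for x,az,t in [(gp+[0,0,.1],72,tg),(gp,72,tg),(gp+[0,0,.15],72,tg),(gp+[0,0.05,.2],90,tg+30),(gp+[.02,.15,.2],120,tg+60),(S+[0,0,.1],162,tg+90),(S,162,tg+90),(S+[.0,0,.1],162,tg+90)]:
    X,A=P(x,az,t);qq,e=ik(X,A,qq);print("  ",X.round(3),az,t,qq.round(2),"%.3f"%e)
E
```

```text
-45
   [ 0.475 -0.257  0.143] 72 -45 [ 0.28  0.39 -0.35  1.85  0.86  1.4  -0.76] 0.000
   [ 0.475 -0.257  0.043] 72 -45 [ 0.26  0.55 -0.33  1.89  0.94  1.29 -0.91] 0.000
   [ 0.475 -0.257  0.193] 72 -45 [ 0.29  0.32 -0.36  1.82  0.83  1.46 -0.68] 0.000
   [ 0.472 -0.211  0.246] 90 -15 [ 0.45  0.05 -0.29  1.81  0.29  1.25  0.07] 0.000
   [ 0.494 -0.116  0.246] 120 15 [ 0.58  0.24 -0.38  1.61 -0.11  1.48  0.75] 0.000
   [0.558 0.058 0.229] 162 45 [ 0.22  0.8  -0.49  1.06 -0.06  2.04  0.99] 0.000
   [0.558 0.058 0.129] 162 45 [ 0.23  0.88 -0.47  1.14 -0.01  1.89  1.03] 0.000
   [0.558 0.058 0.229] 162 45 [ 0.22  0.8  -0.49  1.06 -0.06  2.04  0.99] 0.000
-42
   [ 0.474 -0.258  0.143] 72 -42 [ 0.32  0.37 -0.36  1.85  0.83  1.36 -0.72] 0.000
   [ 0.474 -0.258  0.043] 72 -42 [ 0.29  0.52 -0.33  1.89  0.91  1.25 -0.87] 0.000
   [ 0.474 -0.258  0.193] 72 -42 [ 0.32  0.3  -0.36  1.82  0.79  1.43 -0.64] 0.000
   [ 0.472 -0.212  0.246] 90 -12 [ 0.49  0.06 -0.3   1.79  0.24  1.25  0.12] 0.000
   [ 0.494 -0.117  0.246] 120 18 [ 0.62  0.27 -0.4   1.58 -0.12  1.52  0.76] 0.000
   [0.558 0.058 0.229]
[... 834 characters left out ...]
 0.81 -0.44  1.05 -0.11  2.06  1.  ] 0.037
-38
   [ 0.474 -0.258  0.144] 72 -38 [ 0.36  0.34 -0.37  1.85  0.77  1.32 -0.66] 0.000
   [ 0.474 -0.258  0.044] 72 -38 [ 0.33  0.49 -0.34  1.9   0.86  1.2  -0.82] 0.000
   [ 0.474 -0.258  0.194] 72 -38 [ 0.36  0.28 -0.37  1.81  0.74  1.39 -0.58] 0.000
   [ 0.472 -0.212  0.246] 90 -8 [ 0.55  0.08 -0.32  1.77  0.17  1.27  0.19] 0.000
   [ 0.494 -0.117  0.245] 120 22 [ 0.65  0.32 -0.43  1.55 -0.15  1.57  0.77] 0.000
   [0.558 0.058 0.228] 162 52 [ 0.23  0.82 -0.48  1.05 -0.11  2.06  0.98] 0.057
   [0.558 0.058 0.128] 162 52 [ 0.21  0.96 -0.45  1.05 -0.06  2.    1.03] 0.000
   [0.558 0.058 0.228] 162 52 [ 0.23  0.82 -0.48  1.05 -0.11  2.06  0.98] 0.057
```

```bash
cat > go.py <<'E'
import sys
from kin2 import *
from bench import readout
def delta(X,az,t,s=None):
    s=s or readout.read_state();A0=R.from_quat(s["eef_rot"]);A=tool(az,t)
    rv=(A0.inv()*A).as_rotvec();sh=A0.inv().apply(np.array(X)-s["ee_pos"])
    n=max(np.degrees(np.linalg.norm(rv))/10.7,np.linalg.norm(sh)/.0625)
    q,e=ik(np.array(X),A,s["joint_positions"])
    print("rot",rv.round(3).tolist(),"shift",sh.round(4).tolist(),"rows>=%.1f"%n,"ikerr %.3f"%e,"from",s["ee_pos"].round(4),"t",s["time"])
if __name__=="__main__": v=list(map(float,sys.argv[1:]));delta(v[:3],v[3],v[4])
E
python3 go.py .52 .07 .28 162 0
```

```text
rot [0.401, -0.395, -1.534] shift [0.3096, -0.0598, 0.1326] rows>=8.8 ikerr 0.000 from [ 0.4731 -0.2671  0.2456] t 4.3
```

{"api": "step_arm", "payload": {
  "deltas": [
    [[0.401,-0.395,-1.534,0.31,-0.06,0.133,100],[0.401,-0.395,-1.534,0.31,-0.06,0.133,100],[0.401,-0.395,-1.534,0.31,-0.06,0.133,100],[0.401,-0.395,-1.534,0.31,-0.06,0.133,100],[0.401,-0.395,-1.534,0.31,-0.06,0.133,100],[0.401,-0.395,-1.534,0.31,-0.06,0.133,100],[0.401,-0.395,-1.534,0.31,-0.06,0.133,100],[0.401,-0.395,-1.534,0.31,-0.06,0.133,100],[0.401,-0.395,-1.534,0.31,-0.06,0.133,100],[0.401,-0.395,-1.534,0.31,-0.06,0.133,100],[0.401,-0.395,-1.534,0.31,-0.06,0.133,100],[0.401,-0.395,-1.534,0.31,-0.06,0.133,100],[0.401,-0.395,-1.534,0.31,-0.06,0.133,100]]
  ]
}}

```text
time: 5.92
ee_pos: [0.519, 0.0714, 0.2798]
eef_rot: [0.156, 0.988, 0.001, -0.002]
ft_force: [0.1, 0.5, 0.0]
width: 0.087
grip_force: 0.0
```

```bash
python3 - <<'E'
from h import *
c=cam("wrist");save(c,"w2.png");import pickle;pickle.dump(c,open("w2.pkl","wb"));s=readout.read_state();print(s["ee_pos"],s["eef_rot"],s["joint_positions"].round(2))
# second small-baseline view not needed
E
```

```text
[0.51895285 0.07140364 0.27973108] [ 0.15596202  0.98776051  0.00148586 -0.00167697] [ 0.48  0.16 -0.77  1.64  0.11  1.39  0.95]
```

View pics/w2.png

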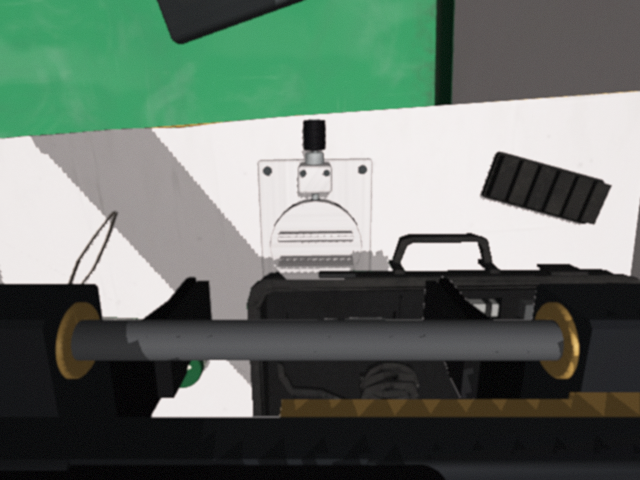

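The wrist view shows the knob at (315,134), bracket (315,180), base plate corners near (258,160) and (372,160), and slot rails at rows ≈237 and ≈260. The black case rim lies directly behind the disc.

```bash
python3 - <<'E'
from h import *
import pickle
c=pickle.load(open("w2.pkl","rb"));save(c,"w2c.png",(250,110,130,180),3.3)
g=cv2.cvtColor(c["img"],cv2.COLOR_RGB2GRAY)
m=np.zeros_like(g);m[112:158,295:335]=(g[112:158,295:335]<60)*255
k,_=cv2.findContours(m,0,2);k=max(k,key=cv2.contourArea);rc=cv2.minAreaRect(k);print(rc)
print("knob pts@.034",plane(c,[rc[0]],.034),"edges@.034",plane(c,cv2.boxPoints(rc),.034))
E
```

```text
((314.0, 135.5), (29.0, 20.0), 90.0)
knob pts@.034 [[0.46276046 0.0874768  0.034     ]] edges@.034 [[0.44847087 0.08305269 0.034     ]
 [0.45382939 0.09950861 0.034     ]
 [0.47729839 0.0919778  0.034     ]
 [0.47184479 0.07523853 0.034     ]]
```

View pics/w2c.png

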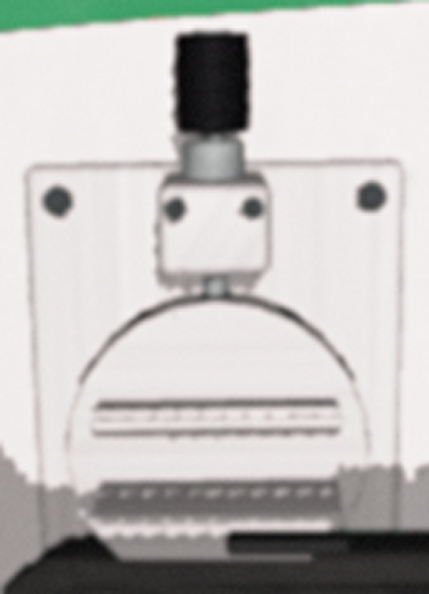

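```bash
python3 - <<'E'
from h import *
import pickle
from scipy.optimize import least_squares
c=pickle.load(open("w2.pkl","rb"))
F=[((28,163),(-.076,.055,.01)),((398,160),(-.076,-.055,.01)),((160,182),(-.074,.015,.052)),((269,182),(-.074,-.015,.052)),((267,272),(-.050,-.015,.052)),((162,272),(-.050,.015,.052)),
 ((66,447),(0,.042,.044)),((369,447),(0,-.042,.044))]
N=["baseL","baseR","br1","br2","br3","br4","discL","discR"]
f0=F
uv=np.array([f[0] for f in F])/3.3+[250,110]-.35;S=np.array([f[1] for f in F])
for u,s in zip(uv,S):pass
W=np.array([plane(c,u,s[2])[0] for u,s in zip(uv,S)])
def res(v,i=slice(None)):
    R2=np.array([[np.cos(v[2]),-np.sin(v[2])],[np.sin(v[2]),np.cos(v[2])]])
    return ((S[:,:2]@R2.T+v[:2]-W[:,:2])@R2)
s=least_squares(lambda v:res(v).ravel(),[.55,.06,-.3],loss="soft_l1",f_scale=.001)
print(s.x[:2],np.degrees(s.x[2]))
for n,e in zip(N,res(s.x)*1000):print(n,e.round(1))
x,y,a=s.x;ex=np.array([np.cos(a),np.sin(a)]);ey=np.array([-ex[1],ex[0]])
print("knob pred",(s.x[:2]-.099*ex))
# rail features in stage coords at z=.064
for nm,u in [("near outer",(217,402)),("near inner",(217,433)),("far a",(217,482)),("far b",(217,515)),("far c",(217,532)),("nearL",(93,418)),("nearR",(342,416)),("farL",(95,500)),("farR",(340,500))]:
    for z in(.064,.056):
        w=plane(c,np.array(u)/3.3+[250,110]-.35,z)[0,:2]-s.x[:2];print(nm,z,(w@ex*1000).round(1),(w@ey*1000).round(1),end="; ")
    print()
E
```

```text
[0.55548242 0.05814912] -17.806279200254096
baseL [ -0.8 108.2]
baseR [  -0.4 -107.2]
br1 [-0.3 28.9]
br2 [ -0.4 -29. ]
br3 [  0.3 -28.6]
br4 [ 0.5 28.8]
discL [ 0.8 83.2]
discR [  0.4 -84.2]
knob pred [0.46122493 0.08842329]
near outer 0.064 -18.5 0.4; near outer 0.056 -16.4 0.4; 
near inner 0.064 -10.2 0.4; near inner 0.056 -7.9 0.4; 
far a 0.064 3.2 0.3; far a 0.056 5.7 0.3; 
far b 0.064 12.3 0.3; far b 0.056 15.1 0.3; 
far c 0.064 17.1 0.3; far c 0.056 19.9 0.2; 
nearL 0.064 -14.3 -31.7; nearL 0.056 -12.2 -32.5; 
nearR 0.064 -14.6 32.8; nearR 0.056 -12.4 33.5; 
farL 0.064 8.0 -31.8; farL 0.056 10.7 -32.6; 
farR 0.064 8.3 32.7; farR 0.056 11.0 33.4;
```

```bash
python3 - <<'E'
from h import *
import pickle
from scipy.optimize import least_squares
c=pickle.load(open("w2.pkl","rb"))
F=[((28,163),(-.076,-.055,.01)),((398,160),(-.076,.055,.01)),((160,182),(-.074,-.015,.052)),((269,182),(-.074,.015,.052)),((267,272),(-.050,.015,.052)),((162,272),(-.050,-.015,.052)),
 ((66,447),(0,-.042,.044)),((369,447),(0,.042,.044)),((217,433),(-.012,0,.064)),((217,515),(.012,0,.064)),((94,416),(-.0145,-.033,.064)),((342,416),(-.0145,.033,.064))]
uv=np.array([f[0] for f in F])/3.3+[250,110]-.35;S=np.array([f[1] for f in F])
W=np.array([plane(c,u,s[2])[0] for u,s in zip(uv,S)])
def res(v):
    R2=np.array([[np.cos(v[2]),-np.sin(v[2])],[np.sin(v[2]),np.cos(v[2])]])
    return ((S[:,:2]@R2.T+v[:2]-W[:,:2])@R2)
s=least_squares(lambda v:res(v).ravel(),[.55,.06,-.3],loss="soft_l1",f_scale=.001)
print(s.x[:2],np.degrees(s.x[2]));print((res(s.x)*1000).round(1).tolist())
x,y,a=s.x;ex=np.array([np.cos(a),np.sin(a)]);print("knob",s.x[:2]-.099*ex)
E
python3 - <<'E'
import sys;sys.path.insert(0,".");import os;os.chdir(".")
from go import *
c=np.array([.4619,-.2962,.036]);g=np.array([np.cos(d(72)),np.sin(d(72)),0]);gp=c+.034*g
A=tool(72,-45)
for h in(.10,.0): X=gp+[0,0,h]-A.apply([0,0,.010]);print(X);delta(X,72,-45)
E
```

```text
[0.55568942 0.05847925] -17.70879579615313
[[-0.7, -1.6], [-0.4, 3.0], [-0.2, -0.8], [-0.3, 1.2], [0.4, 1.7], [0.6, -0.9], [0.9, -0.4], [0.4, 0.2], [-1.7, -0.0], [-0.2, 0.1], [0.5, -1.2], [0.1, 0.5]]
knob [0.46138055 0.08859301]
[ 0.47459166 -0.25713909  0.14307107]
rot [0.614, -0.619, 1.484] shift [-0.0595, -0.3266, 0.1356] rows>=9.2 ikerr 0.000 from [0.519  0.0714 0.2797] t 5.975
[ 0.47459166 -0.25713909  0.04307107]
rot [0.614, -0.619, 1.484] shift [-0.0599, -0.3268, 0.2356] rows>=9.2 ikerr 0.000 from [0.519  0.0714 0.2797] t 5.975
```

{"api": "step_arm", "payload": {
  "deltas": [
    [[0.614,-0.619,1.484,-0.06,-0.327,0.136,83],[0.614,-0.619,1.484,-0.06,-0.327,0.136,83],[0.614,-0.619,1.484,-0.06,-0.327,0.136,83],[0.614,-0.619,1.484,-0.06,-0.327,0.136,83],[0.614,-0.619,1.484,-0.06,-0.327,0.136,83],[0.614,-0.619,1.484,-0.06,-0.327,0.136,83],[0.614,-0.619,1.484,-0.06,-0.327,0.136,83],[0.614,-0.619,1.484,-0.06,-0.327,0.136,83],[0.614,-0.619,1.484,-0.06,-0.327,0.136,83],[0.614,-0.619,1.484,-0.06,-0.327,0.136,83],[0.614,-0.619,1.484,-0.06,-0.327,0.136,83],[0.614,-0.619,1.484,-0.06,-0.327,0.136,83],[0.614,-0.619,1.484,-0.06,-0.327,0.136,83],[0.614,-0.619,1.484,-0.06,-0.327,0.136,83]]
  ]
}}

```text
time: 7.72
ee_pos: [0.4751, -0.2578, 0.1432]
eef_rot: [0.747, 0.543, -0.31, 0.226]
ft_force: [0.0, -0.0, -0.1]
width: 0.0722
grip_force: 0.0
```

```bash
python3 go.py .4746 -.2571 .0431 72 -45; python3 - <<'E'
from h import *
c=cam("wrist");g=cv2.cvtColor(c["img"],cv2.COLOR_RGB2GRAY)
t=np.array([.4619,-.2962,.042]);e=np.array([np.cos(np.radians(72)),np.sin(np.radians(72)),0]);x=np.array([e[1],-e[0],0])
P=np.array([t+a*e*.044+b*x*.031 for a,b in[(1,1),(1,-1),(-1,-1),(-1,1)]]);u=proj(c,P);print(u.round())
im=c["img"][:,:,::-1].copy();cv2.polylines(im,[u.round().astype(int)],True,(0,0,255),1);cv2.imwrite("pics/w3.png",im)
E
```

```text
rot [0.001, 0.001, 0.0] shift [0.0712, -0.0007, 0.0704] rows>=1.6 ikerr 0.000 from [ 0.4751 -0.2578  0.1432] t 7.725
[[380. 117.]
 [248. 117.]
 [267. 217.]
 [363. 217.]]
```

View pics/w3.png

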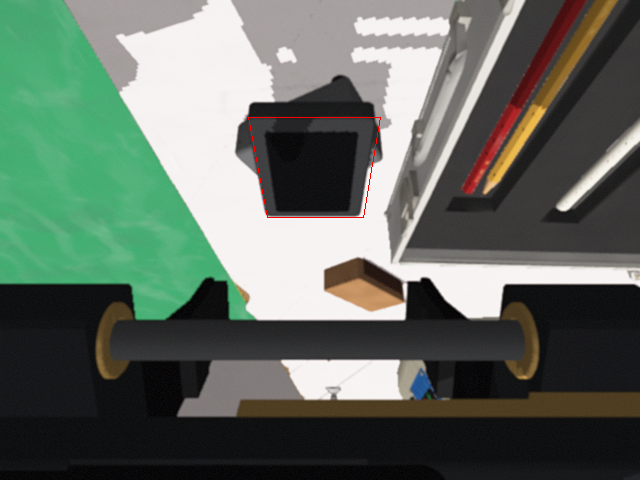

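```bash
python3 - <<'E'
from h import *
c=cam("wrist")
t=np.array([.4619,-.2962]);e=np.array([np.cos(np.radians(72)),np.sin(np.radians(72))]);x=np.array([e[1],-e[0]])
for u,z in [((237,153),.03),((381,158),.03),((240,125),0.),((338,77),0.),((380,125),0),((238,125),.015)]:
    w=plane(c,u,z)[0,:2]-t;print(u,z,"along e' %.1f  side %.1f"%(w@e*1000,w@x*1000))
E
```

```text
(237, 153) 0.03 along e' 4.8  side -43.4
(381, 158) 0.03 along e' 0.4  side 37.9
(240, 125) 0.0 along e' -4.2  side -45.7
(338, 77) 0.0 along e' 31.6  side 12.9
(380, 125) 0 along e' -4.4  side 40.2
(238, 125) 0.015 along e' 11.1  side -43.1
```

The projected outline matches the tile within ~2 mm, and the rest corners stay out of the fingers' way at the chosen grip. Descending and gripping.

{"api": "step_arm", "payload": {
  "deltas": [
    [[0,0,0,0.024,-0.001,0.0235,83],[0,0,0,0.048,-0.001,0.047,83],[0,0,0,0.0635,-0.001,0.063,83],[0,0,0,0.0712,-0.001,0.0704,83],[0,0,0,0.0712,-0.001,0.0704,83],[0,0,0,0.0712,-0.001,0.0704,83]]
  ]
}}

```text
time: 8.57
ee_pos: [0.475, -0.2568, 0.0437]
eef_rot: [0.747, 0.543, -0.309, 0.226]
ft_force: [-0.2, 0.5, 0.5]
width: 0.0723
grip_force: 0.0
```

{"api": "step_arm", "payload": {
  "deltas": [
    [[0,0,0,0,0,0,75],[0,0,0,0,0,0,68],[0,0,0,0,0,0,60],[0,0,0,0,0,0,60],[0,0,0,0,0,0,60],[0,0,0,0,0,0,60]]
  ],
  "squeeze": 25
}}

```text
time: 9.32
ee_pos: [0.4746, -0.2568, 0.0432]
eef_rot: [0.747, 0.543, -0.31, 0.226]
ft_force: [-0.5, 2.3, 6.6]
width: 0.062
grip_force: 25.0
```

{"api": "step_arm", "payload": {
  "deltas": [
    [[0,0,0,-0.01,0,-0.01,58],[0,0,0,-0.035,0,-0.035,58],[0,0,0,-0.07,0,-0.07,58],[0,0,0,-0.106,0,-0.106,58],[0,0,0,-0.14,0,-0.14,58],[0,0,0,-0.14,0,-0.14,58],[0,0,0,-0.14,0,-0.14,58]]
  ]
}}

```text
time: 10.2
ee_pos: [0.4742, -0.2565, 0.2406]
eef_rot: [0.747, 0.543, -0.31, 0.225]
ft_force: [-0.3, -0.4, -0.8]
width: 0.0618
grip_force: 25.0
```

```bash
python3 - <<'E'
from go import *
S=np.array([.5560,.0583,.122])
A=tool(162.3,45)
for h in(.10,):
    X=S+[0,0,h]-A.apply([0,0,.010]);print(X);delta(X,162.3,45)
from h import *
c=cam("wrist");im=c["img"][:,:,::-1];s=cam("side")["img"][150:390,150:470,::-1]
cv2.imwrite("pics/w4.png",np.hstack([cv2.resize(im,(400,300)),cv2.resize(s,(400,300))]))
E
```

```text
[0.56273633 0.05615016 0.22907107]
rot [-0.0, 1.208, -1.715] shift [0.2377, -0.012, -0.2216] rows>=11.2 ikerr 0.000 from [ 0.4742 -0.2565  0.2406] t 10.2
```

View pics/w4.png

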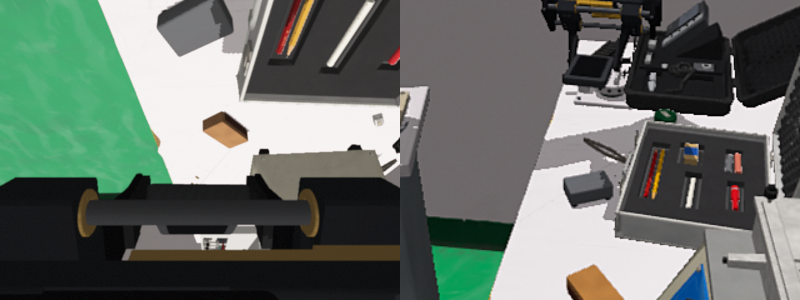

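The tile is lifted, still level, and held by its end. Now I'll swing it to above the slot.

{"api": "step_arm", "payload": {
  "deltas": [
    [[0,0.101,-0.143,0.015,-0.001,-0.025,58],[0,0.201,-0.286,0.035,-0.002,-0.042,58],[0,0.302,-0.429,0.06,-0.003,-0.06,58],[0,0.403,-0.572,0.085,-0.004,-0.08,58],[0,0.503,-0.715,0.11,-0.005,-0.1,58],[0,0.604,-0.858,0.135,-0.006,-0.12,58],[0,0.705,-1.0,0.16,-0.007,-0.14,58],[0,0.805,-1.143,0.185,-0.008,-0.16,58],[0,0.906,-1.286,0.205,-0.009,-0.177,58],[0,1.007,-1.429,0.225,-0.01,-0.19,58],[0,1.107,-1.572,0.245,-0.011,-0.2,58],[0,1.208,-1.715,0.26,-0.012,-0.2,58],[0,1.208,-1.715,0.266,-0.012,-0.1933,58],[0,1.208,-1.715,0.266,-0.012,-0.1933,58],[0,1.208,-1.715,0.266,-0.012,-0.1933,58],[0,1.208,-1.715,0.266,-0.012,-0.1933,58]]
  ]
}}

```text
time: 12.3
ee_pos: [0.5632, 0.0558, 0.1903]
eef_rot: [0.143, 0.913, 0.058, -0.377]
ft_force: [-0.5, -0.7, -0.9]
width: 0.0616
grip_force: 25.0
```

```bash
python3 - <<'E'
from go import *
from h import cam,proj,plane,cv2
S=np.array([.5560,.0583,.122]);A=tool(162.3,45)
for h in(.06,.03,.0):delta(S+[0,0,h]-A.apply([0,0,.010]),162.3,45)
s=readout.read_state();print(s["joint_positions"].round(2),s["width"],s["ft_force"],s["eef_rot"])
# expected tile corners vs. side/top image dark blobs
T=R.from_quat(s["eef_rot"]);gp=s["ee_pos"]+T.apply([0,0,.010]);ex=np.array([np.cos(d(-17.7)),np.sin(d(-17.7)),0]);ey=np.array([-ex[1],ex[0],0])
for n in("side","top"):
    c=cam(n);cv2.imwrite(f"pics/{n}5.png",c["img"][:,:,::-1])
    P=[gp+b*ey*.031+[0,0,z]+a*ex*.006 for a in(-1,1) for b,z in((-1,.01),(1,.01),(1,-.078),(-1,-.078))]
    print(n,proj(c,np.array(P)).round().astype(int).tolist())
E
```

```text
rot [-0.0, 0.002, -0.001] shift [-0.0005, 0.0002, 0.0012] rows>=0.0 ikerr 0.000 from [0.5632 0.0558 0.1903] t 12.3
rot [-0.0, 0.002, -0.001] shift [-0.0216, 0.0002, 0.0225] rows>=0.5 ikerr 0.000 from [0.5632 0.0558 0.1903] t 12.3
rot [-0.0, 0.002, -0.001] shift [-0.0428, 0.0002, 0.0438] rows>=1.0 ikerr 0.000 from [0.5632 0.0558 0.1903] t 12.3
[ 0.36  0.91 -0.79  1.06  0.13  2.01  0.88] 0.06156201442278193 [-0.45978467 -0.6694314  -0.9005594 ] [ 0.14250225  0.91326775  0.05842615 -0.37712268]
side [[317, 164], [320, 156], [320, 187], [316, 196], [321, 165], [325, 157], [324, 187], [321, 196]]
top [[247, 233], [217, 223], [225, 233], [253, 242], [249, 227], [219, 217], [227, 227], [255, 237]]
```

{"api": "step_arm", "payload": {
  "deltas": [
    [[0,0.002,0,-0.011,0,0.0115,58],[0,0.002,0,-0.0216,0,0.0225,58],[0,0.002,0,-0.027,0,0.0278,58],[0,0.002,0,-0.032,0,0.033,58],[0,0.002,0,-0.036,0,0.037,58],[0,0.002,0,-0.039,0,0.04,58],[0,0.002,0,-0.039,0,0.04,58]]
  ]
}}

```text
time: 13.28
ee_pos: [0.5623, 0.0563, 0.1331]
eef_rot: [0.142, 0.912, 0.059, -0.379]
ft_force: [-0.8, -0.1, -1.3]
width: 0.0617
grip_force: 25.0
```

```bash
python3 - <<'E'
from go import *
s=readout.read_state();print(s["ft_force"],s["torque"],s["ee_pos"],s["width"])
from h import cam,cv2
c=cam("side");g=cv2.cvtColor(c["img"],cv2.COLOR_RGB2GRAY);cv2.imwrite("pics/side6.png",c["img"][:,:,::-1])
for r_ in range(166,216,2): print(r_,"".join("#" if v<60 else("+" if v<130 else ".") for v in g[r_,295:350]))
E
```

```text
[-0.80800461 -0.09826898 -1.32384078] [-0.18804842 -1.00262959  0.00903414] [0.56234558 0.05628987 0.13306472] 0.06168800702860525
166 +++++++++++++++++++++++++++++++#++#####################
168 ++++++++++++++++++++++++++++++#########################
170 +++++++++++++++++++++++++++++##########################
172 ++++++++++++++++++++++++++++###########################
174 +++++++++++++++++++++++++++############################
176 +++++++++++++++++++++++++##############################
178 +++++++++++++++++++++++################################
180 ++++++++++++++++++++++###+#############################
182 ...........+++++++++++##+##############################
184 ....................###################################
186 .................+#################.....###############
188 ...............+#################.........#############
190 ............+###################+..........#########+++
192 ..........+###################+..........############+#
194 ........#####################............###########+..
196 ........####################+.........+..##########+...
198 .......#####################...########..##########+...
200 ...........#################..#####################++++
202 .....................+######+.++........###############
204 .....................#######+++.......#################
206 ##...................#######+++...+..+#################
208 ....................+#######+.++.+#####################
210 ......+............++######+.++++##+.+#################
212 +++++++............+.######++++..+#..##################
214 ++++++++..........+++#####+++++++++++##################
```

{"api": "step_arm", "payload": {
  "deltas": [
    [[0,0,0,-0.001,0,0.001,58],[0,0,0,-0.002,0,0.002,58],[0,0,0,-0.002,0,0.002,58]]
  ]
}}

```text
time: 13.7
ee_pos: [0.5625, 0.0562, 0.1323]
eef_rot: [0.142, 0.913, 0.059, -0.379]
ft_force: [0.6, -2.4, 11.1]
width: 0.0619
grip_force: 25.0
```

{"api": "step_arm", "payload": {
  "deltas": [
    [[0,0,0,-0.0007,0,0.0007,58],[0,0,0,-0.0007,0,0.0007,58]]
  ]
}}

```text
time: 13.95
ee_pos: [0.5624, 0.0562, 0.1322]
eef_rot: [0.141, 0.912, 0.059, -0.379]
ft_force: [0.3, -3.9, 14.9]
width: 0.0618
grip_force: 25.0
```

{"api": "step_arm", "payload": {
  "deltas": [
    [[0,0,0,-0.0007,0,0.0007,58],[0,0,0,-0.0007,0,0.0007,58]]
  ]
}}

```text
time: 14.2
ee_pos: [0.5624, 0.0561, 0.1321]
eef_rot: [0.141, 0.912, 0.059, -0.379]
ft_force: [-1.7, -3.9, 21.2]
width: 0.062
grip_force: 25.0
```

{"api": "step_arm", "payload": {
  "deltas": [
    [[0,0,0,0.0014,0,-0.0014,58],[0,0,0,0.0014,0,-0.0014,58]]
  ]
}}

```text
time: 14.45
ee_pos: [0.5625, 0.0562, 0.1323]
eef_rot: [0.142, 0.913, 0.059, -0.379]
ft_force: [-1.1, -3.0, 10.7]
width: 0.0615
grip_force: 25.0
```

{"api": "step_arm", "payload": {
  "deltas": [
    [[0,0,0,0,0,0,72],[0,0,0,0,0,0,74],[0,0,0,0,0,0,80],[0,0,0,0,0,0,90],[0,0,0,0,0,0,100],[0,0,0,0,0,0,100]]
  ]
}}

```text
time: 15.2
ee_pos: [0.5624, 0.0563, 0.1303]
eef_rot: [0.142, 0.912, 0.059, -0.379]
ft_force: [0.0, -0.2, -0.0]
width: 0.085
grip_force: 0.0
```

```bash
python3 - <<'E'
from go import *
s=readout.read_state();print(s["ft_force"],s["ee_pos"],s["width"])
from h import cam,cv2
c=cam("side");g=cv2.cvtColor(c["img"],cv2.COLOR_RGB2GRAY);cv2.imwrite("pics/side7.png",c["img"][:,:,::-1])
for r_ in range(184,220,2): print(r_,"".join("#" if v<60 else("+" if v<130 else ".") for v in g[r_,295:350]))
E
```

```text
[ 0.04684475 -0.20981436 -0.03396334] [0.56236718 0.05634054 0.13032393] 0.08500828061924691
184 ....................###+###############################
186 .................+####################+################
188 ...............+###################+....+##############
190 ............+####################..........##########+.
192 ..........+###################+..........###########+##
194 ........#####################............###########+..
196 ........####################+.........+..##########+...
198 .......#####################...########..##########+...
200 ...........#################..#####################++++
202 .....................#######+.++........###############
204 .....................#######+.+.......#################
206 ##...................########++...+..+#################
208 ....................+#######+.++.+#####################
210 ......+............++######+.++++##+.+#################
212 +++++++............+.######++++..+#..#################+
214 ++++++++..........+++#####+++++++++++##################
216 +++++++...+.......+++#####++++++++..#################+.
218 +++++++...#++++...........+++++++..##################+.
```

The tile still stands in the slot after release. Retreating upward.

{"api": "step_arm", "payload": {
  "deltas": [
    [[0,0,0,0.01,0,-0.012,100],[0,0,0,0.025,0,-0.03,100],[0,0,0,0.04,0,-0.05,100],[0,0,0,0.055,0,-0.068,100],[0,0,0,0.055,0,-0.068,100],[0,0,0,0.055,0,-0.068,100]]
  ]
}}

```text
time: 16.0
ee_pos: [0.5709, 0.0534, 0.2174]
eef_rot: [0.142, 0.912, 0.058, -0.38]
ft_force: [-0.5, 0.7, -0.2]
width: 0.087
grip_force: 0.0
```

```bash
python3 - <<'E'
from go import *
ex=np.array([np.cos(d(-17.7)),np.sin(d(-17.7)),0])
K=np.array([.5557,.0584,0])-.099*ex;print(K)
delta(K+[0,0,.25],162.3,0)
E
```

```text
[0.46138651 0.08849927 0.        ]
rot [-0.002, -0.788, 0.001] shift [0.1042, 0.0002, 0.0586] rows>=4.2 ikerr 0.000 from [0.5709 0.0534 0.2174] t 16.0
```

{"api": "step_arm", "payload": {
  "deltas": [
    [[0,-0.15,0,0.02,0,0.0,100],[0,-0.3,0,0.045,0,0.012,100],[0,-0.45,0,0.07,0,0.025,100],[0,-0.6,0,0.09,0,0.04,100],[-0.002,-0.788,0.001,0.104,0,0.0586,100],[-0.002,-0.788,0.001,0.104,0,0.0586,100],[-0.002,-0.788,0.001,0.104,0,0.0586,100],[-0.002,-0.788,0.001,0.104,0,0.0586,100]]
  ]
}}

```text
time: 17.0
ee_pos: [0.4627, 0.0878, 0.2492]
eef_rot: [0.155, 0.988, 0.001, -0.001]
ft_force: [-0.5, -0.6, 0.2]
width: 0.087
grip_force: 0.0
```

```bash
python3 - <<'E'
from go import *
from h import cam,proj,plane,cv2
ex=np.array([np.cos(d(-17.7)),np.sin(d(-17.7)),0]);ey=np.array([-ex[1],ex[0],0]);O=np.array([.5557,.0584,0])
delta(O-.101*ex+[0,0,.037],162.3,0)
c=cam("wrist");g=cv2.cvtColor(c["img"],cv2.COLOR_RGB2GRAY);cv2.imwrite("pics/w8.png",c["img"][:,:,::-1])
u=proj(c,np.array([O-.112*ex+[0,0,.034],O-.086*ex+[0,0,.034]]+[O+b*.031*ey+[0,0,.13] for b in(-1,1)]));print("knob/tile-top pred px",u.round().tolist())
u0,v0=u[:2].mean(0).astype(int)
m=np.zeros_like(g);sl=(slice(v0-45,v0+45),slice(u0-40,u0+40));m[sl]=(g[sl]<60)*255
k,_=cv2.findContours(m,0,2);k=max(k,key=cv2.contourArea);rc=cv2.minAreaRect(k);print(rc)
w=plane(c,cv2.boxPoints(rc),.034)-O;print("stage x",(w@ex*1000).round(1),"y",(w@ey*1000).round(1))
E
```

```text
rot [0.002, -0.003, -0.002] shift [0.0028, -0.0003, 0.2122] rows>=3.4 ikerr 0.000 from [0.4627 0.0878 0.2492] t 17.0
knob/tile-top pred px [[317.0, 191.0], [317.0, 221.0], [272.0, 376.0], [363.0, 376.0]]
((315.5, 208.5), (31.0, 21.0), 90.0)
stage x [-110.3 -110.2  -83.8  -83.8] y [ -9.8   7.7   7.7 -10.1]
```

{"api": "step_arm", "payload": {
  "deltas": [
    [[0.002,-0.003,-0.002,0.0015,-0.001,0.05,100],[0.002,-0.003,-0.002,0.0015,-0.001,0.1,70],[0.002,-0.003,-0.002,0.0015,-0.001,0.15,60],[0.002,-0.003,-0.002,0.0015,-0.001,0.185,60],[0.002,-0.003,-0.002,0.0015,-0.001,0.205,60],[0.002,-0.003,-0.002,0.0015,-0.001,0.2122,60],[0.002,-0.003,-0.002,0.0015,-0.001,0.2122,60],[0.002,-0.003,-0.002,0.0015,-0.001,0.2122,60]]
  ]
}}

```text
time: 18.05
ee_pos: [0.461, 0.0883, 0.0382]
eef_rot: [0.154, 0.988, -0.0, 0.002]
ft_force: [-0.6, 0.3, -0.0]
width: 0.0521
grip_force: 0.0
```

{"api": "step_arm", "payload": {
  "deltas": [
    [[0,0,0,0,0,0,35],[0,0,0,0,0,0,25],[0,0,0,0,0,0,12],[0,0,0,0,0,0,12],[0,0,0,0,0,0,12],[0,0,0,0,0,0,12]]
  ],
  "squeeze": 40
}}

```text
time: 18.8
ee_pos: [0.4604, 0.0883, 0.0376]
eef_rot: [0.153, 0.988, -0.0, 0.002]
ft_force: [0.8, 0.8, -0.1]
width: 0.019
grip_force: 40.0
```

```bash
python3 rec.py
```

```text
[ 0.409  0.325 -0.767  2.041  0.294  0.882  0.742] [0.4604 0.0883 0.0376] [ 1.534e-01  9.882e-01 -4.000e-04  1.600e-03] 18.8
```

{"api": "step_arm", "payload": {
  "deltas": [
    [[0,0,0,0.003,0,0,12],[0,0,0,0.006,0,0,12],[0,0,0,0.009,0,0,12],[0,0,0,0.012,0,0,12],[0,0,0,0.012,0,0,12]]
  ]
}}

```text
time: 19.42
ee_pos: [0.45, 0.0915, 0.0377]
eef_rot: [0.154, 0.988, -0.0, 0.003]
ft_force: [8.6, -0.2, -8.4]
width: 0.0187
grip_force: 40.0
```

{"api": "step_arm", "payload": {
  "deltas": [
    [[0,0,0,0.0015,0,0,12],[0,0,0,0.003,0,0,12],[0,0,0,0.003,0,0,12]]
  ]
}}

```text
time: 19.8
ee_pos: [0.4474, 0.0923, 0.0377]
eef_rot: [0.154, 0.988, -0.0, 0.003]
ft_force: [9.9, 0.0, -8.0]
width: 0.0192
grip_force: 40.0
```

{"api": "step_arm", "payload": {
  "deltas": [
    [[0,0,0,0.001,0,0,12],[0,0,0,0.001,0,0,12],[0,0,0,0.001,0,0,12]]
  ]
}}

```text
time: 20.18
ee_pos: [0.4469, 0.0925, 0.0377]
eef_rot: [0.154, 0.988, -0.0, 0.003]
ft_force: [12.6, -0.3, -10.3]
width: 0.0188
grip_force: 40.0
```

{"api": "step_arm", "payload": {
  "deltas": [
    [[0,0,0,0.001,0,0,12],[0,0,0,0.001,0,0,12],[0,0,0,0.001,0,0,12]]
  ]
}}

```text
time: 20.55
ee_pos: [0.4468, 0.0925, 0.0379]
eef_rot: [0.154, 0.988, 0.0, 0.004]
ft_force: [15.6, -1.4, -15.0]
width: 0.0189
grip_force: 40.0
```

{"api": "step_arm", "payload": {
  "deltas": [
    [[0,0,0,-0.0005,0,0.0008,12],[0,0,0,-0.0005,0,0.0008,12],[0,0,0,-0.0005,0,0.0008,12],[0,0,0,-0.0005,0,0.0008,12]]
  ]
}}

```text
time: 21.05
ee_pos: [0.4469, 0.0925, 0.0376]
eef_rot: [0.154, 0.988, -0.0, 0.004]
ft_force: [8.9, -2.0, -1.5]
width: 0.0189
grip_force: 40.0
```

```bash
python3 - <<'E'
from go import *
s=readout.read_state();print(s["ft_force"],s["ee_pos"],s["width"],s["grip_force"])
from h import cam,proj,cv2
c=cam("side");g=cv2.cvtColor(c["img"],cv2.COLOR_RGB2GRAY)
O=np.array([.5557,.0584,0]);print("pred tile base/top px",proj(c,np.array([O+[0,0,.044],O+[0,0,.132]])).round())
for r_ in range(174,224,2): print(r_,"".join("#" if v<60 else("+" if v<130 else ".") for v in g[r_,265:350]))
E
```

```text
[ 8.91804312 -2.01550828 -1.500577  ] [0.44694133 0.0925311  0.03756129] 0.018873077746673628 40.03842337522656
pred tile base/top px [[319. 212.]
 [320. 182.]]
174 ##################################++++++++++++++++++++++++++++++++++++++++++++++++++#
176 +#################################++++++++++++++++++++++++++++++++++++++++++++#######
178 +################################++++++++++++++++++++++++++++++++++++++++#+++########
180 +################################+++++++++++++++++++++####++++++++++++++##++#########
182 +###############################+.......++++++++++++#######+++++++++++++##+#########+
184 ################################+.................############..........#+.########+.
186 ##############################.................+##############..........############+
188 #######################+++####...............+################+.........+.###########
190 #############################.............+####################..........############
192 ############################+...........+###################+..........############+#
194 ##########################.........
[... 610 characters left out ...]
#####+........++.+++++..........++++#######+.++.+#####################
210 +++++++++##########.........++++...++....++++++++++######++++++##+.+################+
212 +++++++++##########+++++++++++++++++++..+++++++++++######++++..+#..#################+
214 +++++++++##########++++++++++++++++++...+++++++++++#####+++++++++++##################
216 +++++++++##########......+++++++++++++..#+++.++++++#####++++++++.+#################+.
218 +++++++++########+..........++++++++++++#++++++++++++++++++++++++##################+.
220 +++++++++########+.........+++++++++++.+++++##++++++++++++++++++####################+
222 +++++++++++++++............++++++++++++++++++#+++++###+++++###++#####################
```

{"api": "step_arm", "payload": {
  "deltas": [
    [[0,0,0,0.0005,0,0,12],[0,0,0,0.0005,0,0,12],[0,0,0,0.0005,0,0,12],[0,0,0,0.0005,0,0,12]]
  ]
}}

```text
time: 21.6
ee_pos: [0.4468, 0.0926, 0.0376]
eef_rot: [0.154, 0.988, -0.0, 0.004]
ft_force: [12.2, -2.0, -2.9]
width: 0.0194
grip_force: 40.0
```

{"api": "step_arm", "payload": {
  "deltas": [
    [[0,0,0,0,0,0,12],[0,0,0,0,0,0,12],[0,0,0,0,0,0,12],[0,0,0,0,0,0,12],[0,0,0,0,0,0,12],[0,0,0,0,0,0,12]]
  ]
}}

```text
time: 22.35
ee_pos: [0.4468, 0.0926, 0.0376]
eef_rot: [0.154, 0.988, -0.0, 0.004]
ft_force: [11.7, -1.4, -3.7]
width: 0.0189
grip_force: 40.0
```

```bash
python3 -c "
from bench import r
print(r.close_job())"
```

```text
the job is handed in; nothing more can be done
None
```

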